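Load a plank with cell cases, run it out to the mark and hold it

TASK

Stack the two loose blue cases squarely on the blue case that already lies on the white plank, one upon the other, to make a column of three. Then take the plank by its black knob and slide it, column and all, straight out along the blue stand until its outer end edge is over the red strip on the bench. It would tip if let go, so finish still holding it by the knob, level and resting on the stand, and leave the other things alone.

Things in the scene. Friction and masses are not known exactly. Their poses are not given: they have to be found in the camera images.
- stand: blue bench riser, fixed, 110 (x) x 160 (y) mm, flat top 60 mm above the bench; origin at the centre of its underside. Its +y end (at y = +80 mm) is the edge the plank is slid out over; its +y points roughly to the robot's left.
- plank: white plank lying loose on the stand, 80 (x) x 300 (y) x 10 (z) mm, about 0.4 kg, long side along the stand's y; origin at the centre of its underside. The outer end is at y = +150 mm, the knob at y = -125 mm. It rests on the stand by friction alone. With the column on it, it tips once it is pushed out to the strip, unless it is held by the knob.
- plank_tip (a point): middle of the plank's outer end edge, on its top face (plank x = 0, y = +150 mm, z = 10 mm); axes as the plank's
- knob (a point): centre of the plank's black knob, a square upright block 26 x 26 mm, 40 mm high, standing on the plank (10 to 50 mm above its underside; this point is 30 mm above the underside), rigid with it; can be gripped across either pair of faces
- strip: flat red strip fixed on the bench ahead of the stand's +y end, across the plank's way: 160 (x) x 20 (y) x 2 (z) mm; origin at the centre of its underside; its axes are parallel to the stand's. Its centre line is 140 to 190 mm from the stand's end edge.
- case_a: closed flat case, blue lid on a black body, 50 (x) x 74 (y) x 17 (z) mm, about 0.12 kg, lid fixed shut; origin at the centre of its underside. It already lies loose on the plank near the outer end, its y along the plank's y, its centre about 50 mm from the end edge.
- case_b: closed flat case, blue lid on a black body, 50 (x) x 74 (y) x 17 (z) mm, about 0.12 kg, lid fixed shut; origin at the centre of its underside. Loose on the bench at the robot's left.
- case_c: closed flat case, blue lid on a black body, 50 (x) x 74 (y) x 17 (z) mm, about 0.12 kg, lid fixed shut; origin at the centre of its underside. Loose on the bench at the robot's left.
- bench_timer: white bench timer, 62x62x19 mm; loose bystander, leave alone; origin at the centre of its underside
- vial: small vial with black cap, 27 mm across, 50 mm high; loose bystander, leave alone; origin at the centre of its underside
- tape: roll of tape lying flat, 80 mm across, 18 mm high; loose bystander, leave alone; origin at the centre of its underside
Things that resemble listed ones, but are neither listed nor needed, are in the scene too. What is shaped like the case_c but green, purple or yellow is not meant.

How it is judged:
By the outcome, as a careful person would: the job done as asked, in the order asked, and still so for the second after the job is handed in, while the arm keeps its last pose, push and grip.
It also fails if it takes over 67 s, if anything falls off the work surface, if the arm or the gripper's body presses on something with over 40 N, if the wrist force passes 120 N, or if a joint passes its speed limit or range.

ROBOT

A 6-joint arm with a two-finger parallel gripper is mounted at the origin on a cart in front of the work surface, level with it; the furniture and walls round the work are solid. World frame = base frame: x ahead of the robot, y to its left, z up, the work surface at z = 0. Lengths are in mm, angles in degrees, forces in N, time in s.
With the tool pointing down it reaches from about 350 to 850 mm from the base axis. Payload 8.1 kg.
Tool frame: the origin (TCP) lies at the very end of the fingers, on their centre line; the grasp point (between the pads) lies r.tcp_to_grasp behind it (r.tcp_to_grasp is the distance from the TCP to the grasp point, in mm); z points along the fingers, y is the line along which they close (so a half turn about z gives the same grasp; the last joint's range is limited). The gripper opens to 85 mm and grips with 20 to 120 N. Pads are 22 mm wide; open, the fingers measure 114 mm over their backs; the gripper's body (76 mm by 85 mm) begins 54 mm behind the grasp point. The pads swing forward as they close: fully open they stand 13 mm farther back than shut.
Start: joints at [-4.893, 7.471, 85.268, -0, 87.261, -4.893], TCP at [600.004, 0.022, 231.292] pointing down, gripper open.
Joint ranges: [-169.43, 169.43], [-51.17, 129.36], [1.28, 143.12], [-76.62, 256.62], [0, 156.53], [-152.29, 152.29]. Speed limits (degrees/s): [136.94, 136.94, 159.86, 180, 180, 180].

INTERFACE

Orientations are given as [roll, pitch, yaw] about the fixed x, y, z axes, in that order (R = Rz(yaw) Ry(pitch) Rx(roll)).
In Python, from bench import sense, viewer, order, r gives the robot as it stands.
- The arm moves only by the tool carry_out, never from a script. Its argument "increments" is one flat list of numbers, 7 for each row, row after row: the shift along the tool's x, y, z as a fraction of full scale, then the turn, a rotation vector about the tool's x, y, z as a fraction of full scale, then the opening, from -1 (shut) to 1 (fully open). A call has exactly 10 rows; each row is the pose to reach, as a shift and turn from the pose commanded when the call began, along the tool's axes at that moment, turning the shorter way round; what a row does not reach only later rows make up. Full scale, the value 1, is 400 mm for a shift and 2 pi rad for a turn. A row lasts 1/8 s, in which the tool goes at most 62.5 mm and 10.7 degrees, less where a joint would pass 70% of its speed; a pose out of reach is approached as far as the arm can. A call with a number of a shift or a turn outside -1 to 1 is refused whole. A call with a gripper value outside its range is refused whole. The fingers move at their own pace and stop on an object; "force" is the grip in N (left out, the last holds). Time passes only in rows, so rows that repeat a pose let the fingers close, or fill a call up. It gives the time, the measured TCP pose, the force, the opening and the grip force at its end, in the units of the state.
- sense(): the state, without advancing time (a new reading comes with each control period).
- viewer.snapshot(name): name is "scene" or "side" or "wrist"; returns the picture (420x560x3 uint8, red, green, blue); there is no depth.
- viewer.get_calibration(name): a dict with "fx", "fy", "cx", "cy" (pixels), "R" (3x3) and "t" (3): a world point X has camera coordinates R X + t. Camera axes: x right, y down, z forward; pixel columns grow to the right and rows downward; lengths in mm; the calibration is good to about 2 mm. The wrist camera is an equidistant fisheye: a pixel r from the principal point sees the ray r / f radians off the axis. A picture is of the moment at which its call begins: read the wrist's pose just before it. get_calibration takes no time and is no camera call; for the wrist camera it gives the pose at the moment of the call.
- order.hand_in(): hands the job in; it is judged then, once.
The state is a dict: "time": time; "joint_pos": joint angles; "qd": joint speeds; "joint_efforts": joint torques, N m; "tool_pos": TCP position; "tcp_rot": TCP orientation; "ft_force": force on the tool from outside, world axes, zero at the start; "wrist_torque": the same for the moment, N m; "finger_gap": finger opening in mm; "grip_force": force on a finger pad.
Only numpy, scipy, OpenCV 4.12 (cv2) and the standard library are available. Lean on these libraries where they do the work, as an engineer would, in place of code of your own. Each camera call takes 0.05 s, during which the arm holds its last target. There are 200 camera calls.

## Working session

There is one attempt and no reset: what is moved stays moved. The work goes in short steps, Python scripts to look and compute and a tool call to move; the robot and the scene stay as the last step left them, time stands still between calls to the robot, and variables do not carry over. Pictures are saved under pics/ and viewed, at most 10 in all, crops included, and the job is handed in when it is done.

Besides the shell and the picture viewer there is one more tool, called by a JSON object that holds its "op" and its "data", one argument or row to a line. carry_out: Moves the arm, as the interface text tells. Its arguments: {"type":"object","properties":{"increments":{"type":"array"},"force":{"type":"number"}},"required":["increments"]}

```bash
ls; mkdir -p pics
python3 - <<'E'
from bench import sense, viewer, order, r
import cv2,numpy as np
print(sense(), r.tcp_to_grasp)
for n in ["scene","side","wrist"]:
    c=viewer.get_calibration(n); print(n,c)
    im=viewer.snapshot(n); cv2.imwrite(f"pics/{n}0.png",im[:,:,::-1])
E
```

```text
pics
{'time': 0.0, 'joint_pos': array([-4.89351061e+00,  7.51325387e+00,  8.53297937e+01,  8.53674275e-04,
        8.72620209e+01, -4.89360557e+00]), 'qd': array([-0.01106392, -0.07715935,  0.00034656, -0.02070751,  0.10362878,
        0.08199086]), 'joint_efforts': array([-1.90700346e-03, -5.69404185e+01, -5.00557995e+01, -2.19391650e-04,
        1.44415747e-02,  7.24149572e-05]), 'tool_pos': array([5.99447390e+02, 7.03803219e-02, 2.30258838e+02]), 'tcp_rot': array([-1.79895387e+02, -9.81245322e-03,  9.00000444e+01]), 'ft_force': array([0.32742281, 0.10776655, 0.7227054 ]), 'wrist_torque': array([-0.0127722 , -0.03767875,  0.03145644]), 'grip_force': 0.0, 'finger_gap': 85.08915604263194} 18.700000000000003
scene {'fx': 393.76101185257977, 'fy': 393.76101185257977, 'cx': 282.0141509174199, 'cy': 205.47063822152674, 'R': array([[ 0.85243038, -0.52272551,  0.01097663],
       [-0.27491642, -0.4659778 , -0.84100277],
       [ 0.44472847,  0.71387865, -0.54091945]]), 't': array([-445.96712462,  209.40530812,  955.6386295 ])}
side {'fx': 384.6775443738032, 'fy': 384.6775443738032, 'cx': 272.9642395071005, 'cy': 209.2955061728848, 'R': array([[ 0.93949956, -0.34254589, -0.00170083],
       [-0.1941839 , -0.52848411, -0.82643642],
       [ 0.28219354,  0.77676693, -0.56302748]]), 't': array([-481.67800763,  180.21205511,  828.02349794])}
wrist {'fx': 325.19226210127806, 'fy': 325.19226210127806, 'cx': 283.5003641101361, 'cy': 208.83722380108023, 'R': array([[ 9.99998918e-01,  4.44275743e-04, -1.40244297e-03],
       [ 8.60711519e-04, -9.49806813e-01,  3.12835864e-01],
       [-1.19306450e-03, -3.12836733e-01, -9.49806167e-01]]), 't': array([-598.61419875,  -39.53480793,  378.71712565])}
```

Run:
```python
import cv2
for n in ["scene","wrist"]:
    im=cv2.imread(f"pics/{n}0.png"); cv2.imwrite(f"pics/{n}0b.png",cv2.resize(im,(800,600),interpolation=cv2.INTER_CUBIC))
```

```text
(no output)
```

View pics/scene0b.png

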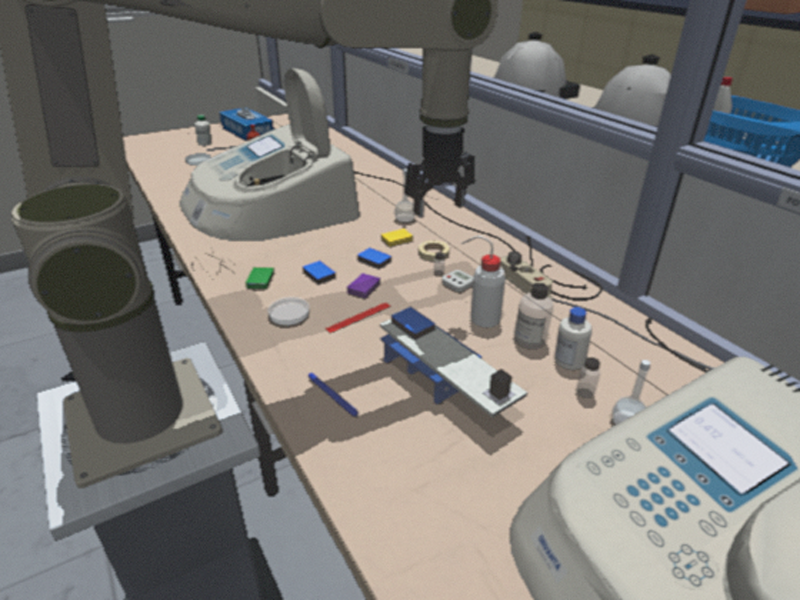

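View pics/wrist0b.png

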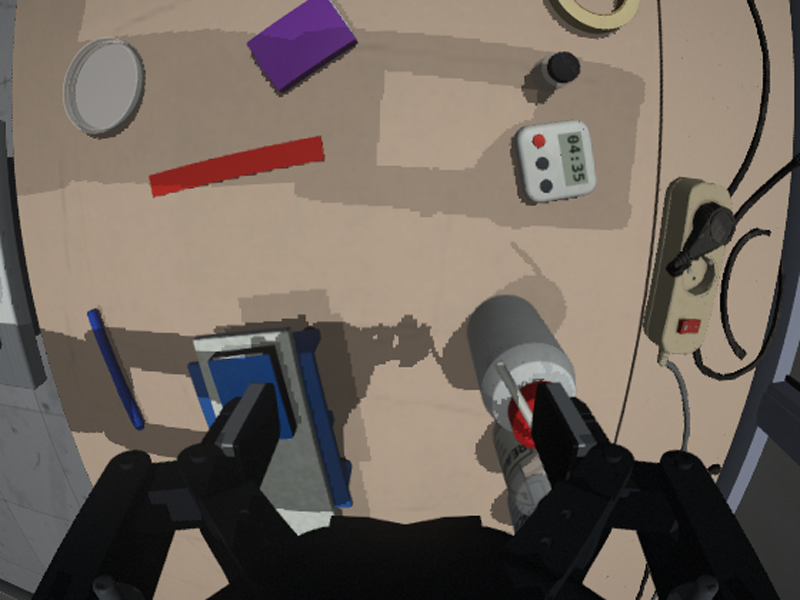

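The scene view shows the loose blue cases at about (319,272) and (374,257) in the 800 px picture. The red strip runs from (327,330) to (389,307), and the plank from (395,320) to (510,395) with its knob at (500,385). I'll get rough positions from these.

```bash
cat > h.py <<'E'
import numpy as np, cv2
from bench import sense, viewer, r
from scipy.spatial.transform import Rotation as Ro
def ray(n,uv,c=None):
    c=c or viewer.get_calibration(n); R=np.array(c["R"]);t=np.array(c["t"])
    x=(uv[0]-c["cx"])/c["fx"]; y=(uv[1]-c["cy"])/c["fy"]
    if n=="wrist":
        th=np.hypot(x,y); s=np.sin(th)/max(th,1e-9); d=np.array([x*s,y*s,np.cos(th)])
    else: d=np.array([x,y,1.])
    return -R.T@t, R.T@d
def pz(n,uv,z,c=None):
    o,d=ray(n,uv,c); return o+d*(z-o[2])/d[2]
def proj(n,X,c):
    p=np.array(c["R"])@np.asarray(X,float)+c["t"]
    if n=="wrist":
        rr=np.hypot(p[0],p[1]); th=np.arctan2(rr,p[2]); s=th/max(rr,1e-9); return np.array([c["cx"]+c["fx"]*p[0]*s,c["cy"]+c["fy"]*p[1]*s])
    return np.array([c["cx"]+c["fx"]*p[0]/p[2],c["cy"]+c["fy"]*p[1]/p[2]])
def shot(name,cam="wrist"):
    c=viewer.get_calibration(cam); im=viewer.snapshot(cam)[:,:,::-1].copy()
    cv2.imwrite(f"pics/{name}.png",im); np.save(f"pics/{name}.npy",c,allow_pickle=True)
    cv2.imwrite(f"pics/{name}_b.png",cv2.resize(im,(800,600),interpolation=cv2.INTER_CUBIC)); return im,c
def load(name): return np.load(f"pics/{name}.npy",allow_pickle=True).item()
E
python3 - <<'E'
from h import *
np.set_printoptions(precision=1,suppress=True)
k=.7
for n,u,z in [("b",(319,272),17),("c",(374,257),17),("purple",(364,286),17),("strip1",(329,328),2),("strip2",(388,308),2),("a",(413,321),87),("knobtop",(500,375),110),("knobbase",(500,395),70),("tape",(434,251),18),("green",(260,278),17),("yellow",(397,237),17)]:
    print(n,pz("scene",(u[0]*k,u[1]*k),z))
for n,u,z in [("strip1",(152,186),2),("strip2",(323,149),2),("tipL",(194,338),70),("tipR",(292,329),70),("purple",(302,45),17),("vialtop",(564,67),50)]:
    print("w",n,pz("wrist",(u[0]*k,u[1]*k),z))
c=viewer.get_calibration("wrist");R=np.array(c["R"]);print("wristcam pos",-R.T@c["t"],Ro.from_euler('xyz',sense()["tcp_rot"],degrees=True).as_matrix())
E
```

```text
b [450.5 262.5  17. ]
c [598.5 260.5  17. ]
purple [512.7 153.1  17. ]
strip1 [382.9  65.8   2. ]
strip2 [526.   67.2   2. ]
a [ 481.7 -101.9   87. ]
knobtop [ 503.9 -323.   110. ]
knobbase [ 505.7 -327.2   70. ]
tape [743.9 209.4  18. ]
green [321.2 306.7  17. ]
yellow [704. 325.  17.]
w strip1 [377.6  62.7   2. ]
w strip2 [534.   83.6   2. ]
w tipL [438.6 -49.9  70. ]
w tipR [518.2 -41.2  70. ]
w purple [520.7 166.3  17. ]
w vialtop [710.1 146.1  50. ]
wristcam pos [599.1  81.2 371.4] [[-0.  1. -0.]
 [ 1.  0.  0.]
 [ 0. -0. -1.]]
```

{"op": "carry_out", "data": {
  "increments": [0.12,-0.05,-0.02,0,0,0,1,0.25,-0.1,-0.05,0,0,0,1,0.38,-0.15,-0.07,0,0,0,1,0.47,-0.19,-0.07,0,0,0,1,0.47,-0.19,-0.07,0,0,0,1,0.47,-0.19,-0.07,0,0,0,1,0.47,-0.19,-0.07,0,0,0,1,0.47,-0.19,-0.07,0,0,0,1,0.47,-0.19,-0.07,0,0,0,1,0.47,-0.19,-0.07,0,0,0,1]
}}

```text
time: 1.4
tool_pos: [524.1, 187.7, 259.3]
tcp_rot: [-180.0, -0.0, 90.0]
ft_force: [-0.6, -0.5, 0.3]
finger_gap: 85.2
grip_force: 0.0
```

```bash
python3 -c "
from h import *
print(sense()['tool_pos'],sense()['tcp_rot']);shot('w1')"
```

```text
[524.13454281 187.74033965 259.28358846] [-1.79999245e+02 -3.92977824e-04  8.99721974e+01]
```

View pics/w1_b.png

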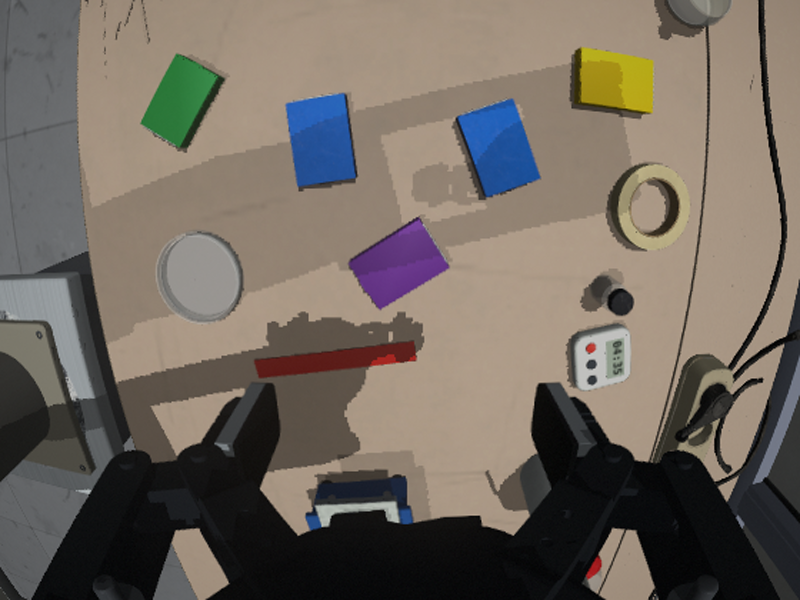

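The wrist view shows the two loose blue cases at (322,140) and (498,147), and the strip from (256,368) to (416,350). The purple, green and yellow cases are decoys. Next I'll fit the exact poses.

```bash
cat >> h.py <<'E'
def blobs(im,c,cam,hue,z,smin=120,vmin=60,amin=150):
    hsv=cv2.cvtColor(im,cv2.COLOR_BGR2HSV); m=cv2.inRange(hsv,(hue[0],smin,vmin),(hue[1],255,255))
    out=[]
    for k in cv2.findContours(m,cv2.RETR_EXTERNAL,cv2.CHAIN_APPROX_NONE)[0]:
        if cv2.contourArea(k)<amin: continue
        P=np.array([pz(cam,p[0],z,c)[:2] for p in k],np.float32)
        (x,y),(w,h),a=cv2.minAreaRect(P)
        if w>h: w,h,a=h,w,a+90
        a=(a+90)%180-90   # long side (y axis) yaw: rect height axis at a+90
        out.append((np.round([x,y,w,h,a],1),k.mean(0)[0].round()))
    return out
E
python3 - <<'E'
from h import *
im=cv2.imread("pics/w1.png");c=load("w1")
print("blue");[print(*b) for b in blobs(im,c,"wrist",(100,128),17)]
print("red");[print(*b) for b in blobs(im,c,"wrist",(0,8),2)]
for nm in ("wrist0","scene0"):
    pass
C=[(287,103),(346,93),(356,181),(299,188)],[(457,117),(513,98),(540,178),(486,197)]
for q in C:
    P=np.array([pz("wrist",(.7*u,.7*v),17,c)[:2] for u,v in q]);e=P[2:].mean(0)-P[:2].mean(0)
    print(P.mean(0),np.linalg.norm(e),np.linalg.norm(P[1]-P[0]),np.degrees(np.arctan2(e[0],-e[1])))
E
```

```text
blue
[600.9 273.2  49.7  71.4  20.9] [349. 103.]
[454.1 279.4  50.1  71.2   7.1] [225.  98.]
red
[453.9  75.3  20.5 158.9 -82. ] [235. 252.]
[455.32105989 278.11606681] 73.22351526052431 49.59826137238866 6.305027329688029
[601.4017956  273.14424565] 70.69826097228652 49.76550547433684 20.754085349784418
```

{"op": "carry_out", "data": {
  "increments": [-0.12,-0.02,-0.05,0,0,0,1,-0.26,-0.04,-0.1,0,0,0,1,-0.4,-0.06,-0.1,0,0,0,1,-0.55,-0.08,-0.1,0,0,0,1,-0.68,-0.1,-0.1,0,0,0,1,-0.8,-0.11,-0.1,0,0,0,1,-0.8,-0.11,-0.1,0,0,0,1,-0.8,-0.11,-0.1,0,0,0,1,-0.8,-0.11,-0.1,0,0,0,1,-0.8,-0.11,-0.1,0,0,0,1]
}}

```text
time: 2.7
tool_pos: [480.2, -130.9, 299.3]
tcp_rot: [180.0, -0.0, 90.1]
ft_force: [0.7, -0.1, 0.8]
finger_gap: 85.1
grip_force: 0.0
```

```bash
python3 -c "
from h import *
im,c=shot('w2');im2,c2=shot('s2','side')
[print(*b) for b in blobs(im,c,'wrist',(100,128),87)]"
```

```text
[ 755.3 -277.4   30.    34.5   52.6] [474. 282.]
[ 440.9 -148.5   14.4  146.5    7.1] [249. 190.]
[ 529.  -136.4   12.2  146.4    6.8] [326. 181.]
[ 333.2 -106.    10.6  111.4   11.2] [157. 158.]
[483.2 -92.9  49.4  71.7   8.1] [287. 144.]
```

View pics/w2_b.png

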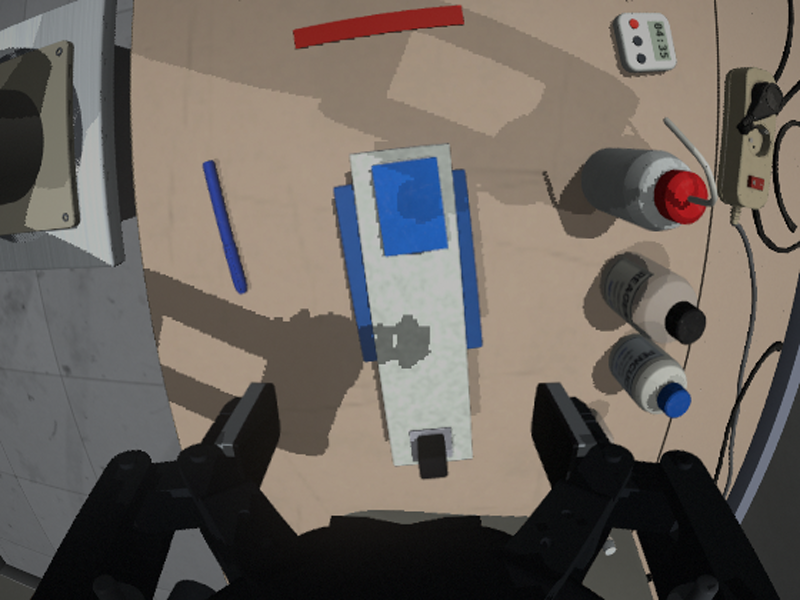

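This gives a clear view of the plank: corners at (350,155), (450,145), (472,458) and (393,466). Case_a sits at (410,206), the knob at (432,450), and the stand shows on both sides.

Run:
```python
from h import *
np.set_printoptions(precision=1,suppress=True)
im=cv2.imread("pics/w2.png");c=load("w2")
f=lambda q,z:np.array([pz("wrist",(.7*u,.7*v),z,c)[:2] for u,v in q])
P=f([(350,155),(450,145),(472,458),(393,466)],70);print(P)
t=P[:2].mean(0);b=P[2:].mean(0);e=t-b;print("tip",t,"len",np.linalg.norm(e),"yaw",np.degrees(np.arctan2(-e[0],e[1])), "w",np.linalg.norm(P[1]-P[0]))
u=e/np.linalg.norm(e);print("knob",t-275*u, "casea s",(np.array([483.2,-92.9])-t)@u)
print("a corners",f([(371,167),(436,157),(448,247),(384,255)],87), f([(371,167),(436,157),(448,247),(384,255)],87).mean(0))
print("knobtop",f([(417,434),(443,432)],110))
print("stand",f([(334,187),(466,169),(482,346),(364,361)],60))
[print(*b) for b in blobs(im,c,"wrist",(0,8),2)]
cs=load("s2")
for n,X in [("tip",[*t,70]),("a",[483.2,-92.9,87]),("knobtop",[*(t-275*u),110])]: print(n,proj("side",X,cs)/.7)
```

```text
[[ 436.3  -53. ]
 [ 514.9  -45. ]
 [ 547.2 -339.6]
 [ 468.2 -348.7]]
tip [475.6 -49. ] len 296.9336877145288 yaw 6.208986289426392 w 79.04551555029745
knob [ 505.3 -322.3] casea s -44.50798800117765
a corners [[ 454.   -62.2]
 [ 502.8  -54.5]
 [ 513.2 -124.1]
 [ 463.4 -130.6]] [483.4 -92.9]
knobtop [[ 490.3 -280.7]
 [ 512.6 -278.9]]
stand [[ 421.5  -79.2]
 [ 529.2  -64.2]
 [ 549.6 -220.3]
 [ 442.7 -235.2]]
[780.  -76.4  49.7  57.3  82.8] [478. 136.]
[453.6  73.5  20.5 159.2 -82. ] [265.  17.]
tip [378.6 333.7]
a [392.5 340.4]
knobtop [476.2 433.8]
```

View pics/s2_b.png

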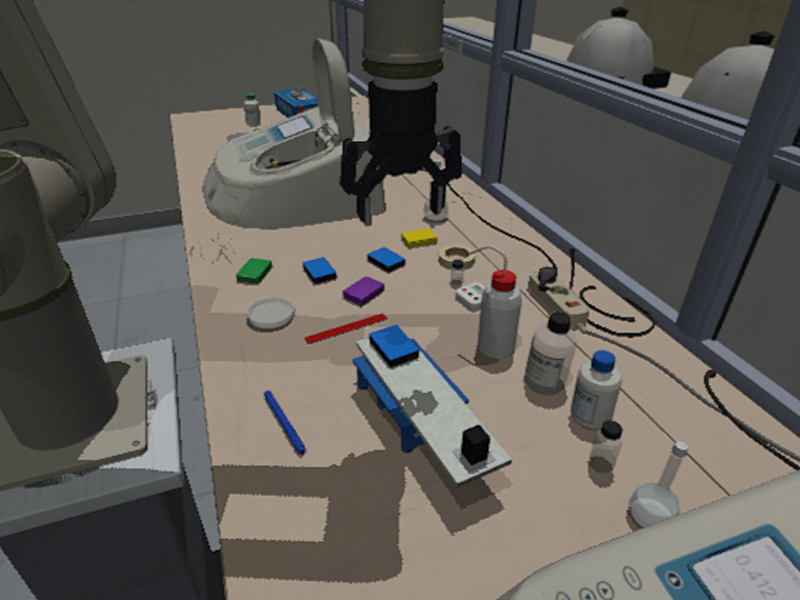

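The side view agrees with the wrist measurements: plank tip near (378,334) and knob near (476,440). Now I'll move over case_b.

{"op": "carry_out", "data": {
  "increments": [0.12,-0.01,0,0,0,0,1,0.26,-0.02,0,0,0,-0.01,1,0.4,-0.03,0.06,0,0,-0.019,1,0.55,-0.04,0.13,0,0,-0.019,1,0.7,-0.05,0.22,0,0,-0.019,1,0.85,-0.06,0.3,0,0,-0.019,1,1,-0.065,0.38,0,0,-0.019,1,1,-0.065,0.45,0,0,-0.019,1,1,-0.065,0.45,0,0,-0.019,1,1,-0.065,0.45,0,0,-0.019,1]
}}

```text
time: 4.05
tool_pos: [454.4, 267.9, 120.3]
tcp_rot: [180.0, 0.0, 96.9]
ft_force: [0.3, -0.8, 0.5]
finger_gap: 85.6
grip_force: 0.0
```

```bash
cat >> h.py <<'E'
def delta(tgt,yaw):
    """increments to reach world TCP tgt with tool-down, tool y at world yaw (deg, 0=world x)"""
    s=sense(); R=Ro.from_euler('xyz',s["tcp_rot"],degrees=True)
    T=Ro.from_matrix(np.array([[0,1,0],[1,0,0],[0,0,-1.]])); T=Ro.from_euler('z',yaw,degrees=True)*T
    return (R.inv().apply(np.array(tgt)-s["tool_pos"])/400).round(4),((R.inv()*T).as_rotvec()/2/np.pi).round(4)
E
python3 -c "
from h import *
im,c=shot('w3')
[print(*b) for b in blobs(im,c,'wrist',(100,128),17)]
print(sense()['tool_pos'],delta([454,279,4],7))"
```

```text
[599.8 274.2  49.6  72.1  20.6] [447. 219.]
[453.1 280.2  49.5  71.7   7.3] [284. 192.]
[455.07538529 267.84385989 121.04702343] (array([ 0.0279, -0.    ,  0.2926]), array([ 0.0004, -0.0001, -0.0005]))
```

{"op": "carry_out", "data": {
  "increments": [0.03,-0.001,0.1,0,0,0,1,0.03,-0.001,0.2,0,0,0,1,0.03,-0.001,0.26,0,0,0,1,0.03,-0.001,0.29,0,0,0,1,0.03,-0.001,0.29,0,0,0,1,0.03,-0.001,0.29,0,0,0,-1,0.03,-0.001,0.29,0,0,0,-1,0.03,-0.001,0.29,0,0,0,-1,0.03,-0.001,0.29,0,0,0,-1,0.03,-0.001,0.29,0,0,0,-1],
  "force": 40
}}

```text
time: 5.35
tool_pos: [453.4, 280.4, 5.0]
tcp_rot: [179.9, -0.0, 96.8]
ft_force: [0.4, -2.1, 6.4]
finger_gap: 48.9
grip_force: 41.6
```

{"op": "carry_out", "data": {
  "increments": [0,0,-0.05,0,0,0,-1,0,0,-0.12,0,0,0,-1,0,0,-0.25,0,0,0,-1,0,0,-0.35,0,0,0,-1,-0.1,0,-0.45,0,0,0,-1,-0.22,0,-0.45,0,0,0,-1,-0.35,0,-0.45,0,0,0,-1,-0.47,0,-0.45,0,0,0,-1,-0.5,0,-0.45,0,0,0,-1,-0.5,0,-0.45,0,0,0,-1]
}}

```text
time: 6.6
tool_pos: [476.1, 81.0, 183.6]
tcp_rot: [180.0, -0.0, 96.7]
ft_force: [-0.4, -0.3, -1.6]
finger_gap: 49.1
grip_force: 42.3
```

```bash
python3 -c "
from h import *
im,c=shot('w4'); s=sense();print(s['tool_pos'],s['tcp_rot'])
z=s['tool_pos'][2]
[print(*b) for b in blobs(im,c,'wrist',(100,128),z+13)]
cv2.imwrite('pics/w4c.png',cv2.resize(im[180:420,140:440],(750,600)))"
```

```text
[476.01021142  81.80057436 183.50468227] [ 1.79983297e+02 -3.06357906e-02  9.68091445e+01]
[473.7  36.9  15.9  26.6 -80.5] [271. 355.]
[395.9  64.8   5.2  23.2  11.2] [124. 292.]
[476.3  75.3  48.8  84.8   6.8] [285. 282.]
[522.7 205.7  20.7  25.5  20.8] [431.  27.]
```

View pics/w4c.png

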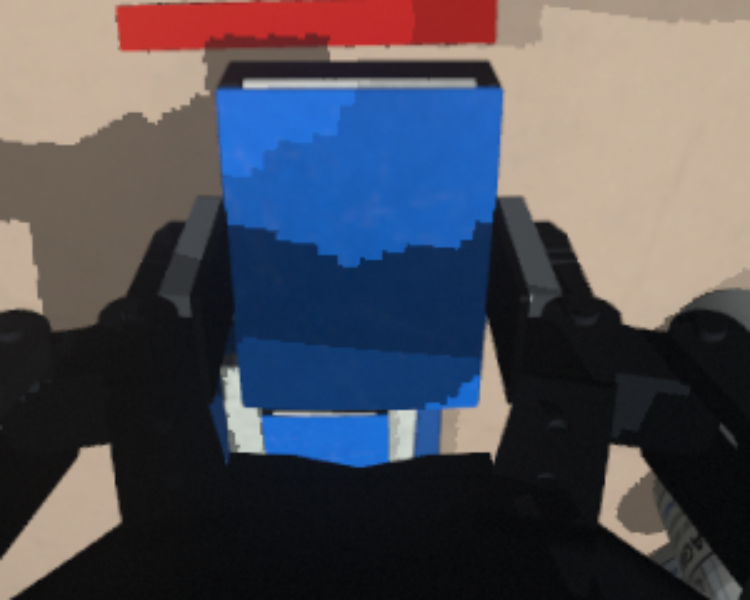

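The crop shows case_b held square and level between the pads. Its lid corners in the crop are (219,89), (502,89), (479,407) and (242,407). I'll work out the offset from the TCP and the place target.

Run:
```python
from h import *
np.set_printoptions(precision=1,suppress=True)
c=load("w4"); tz=183.5
for dz in (10,12,14):
    P=np.array([pz("wrist",(140+u/2.5,180+v/2.5),tz+dz,c)[:2] for u,v in [(219,89),(502,89),(479,407),(242,407)]])
    m=P.mean(0);e=P[:2].mean(0)-P[2:].mean(0)
    print(dz,m,np.linalg.norm(P[1]-P[0]),np.linalg.norm(P[2]-P[3]),np.linalg.norm(e),np.degrees(np.arctan2(-e[0],e[1])))
    a=np.radians(6.8);d=m-np.array([476,81.6]);print("off along tool x,y:",d@[-np.sin(a),np.cos(a)],d@[np.cos(a),np.sin(a)])
for off in (0,):
    print(delta([483.2,-92.9,140],7.6))
```

```text
10 [476.1  80.1] 48.85244438737886 50.27088550035323 71.71582131788855 6.823998976748178
off along tool x,y: -1.5046333143785207 -0.07859938139939604
12 [475.9  81.3] 48.10671680571004 49.50350555974552 70.62108661895101 6.823998976748182
off along tool x,y: -0.25192390793367914 -0.08476358505802661
14 [475.8  82.6] 47.36098922404127 48.73612561913782 69.52635192001347 6.823998976748187
off along tool x,y: 1.0007854985111408 -0.090927788716717
(array([-0.4, -0. ,  0.1]), array([ 0., -0., -0.]))
```

{"op": "carry_out", "data": {
  "increments": [-0.1,-0.008,0,0,0,-0.003,-1,-0.22,-0.016,0,0,0,-0.003,-1,-0.34,-0.026,0,0,0,-0.003,-1,-0.42,-0.033,0.05,0,0,-0.003,-1,-0.434,-0.033,0.12,0,0,-0.003,-1,-0.434,-0.033,0.18,0,0,-0.003,-1,-0.434,-0.033,0.2,0,0,-0.003,-1,-0.434,-0.033,0.2,0,0,-0.003,-1,-0.434,-0.033,0.2,0,0,-0.003,-1,-0.434,-0.033,0.2,0,0,-0.003,-1]
}}

```text
time: 7.9
tool_pos: [484.4, -92.6, 104.5]
tcp_rot: [179.9, 0.0, 97.9]
ft_force: [0.8, -0.6, -0.8]
finger_gap: 48.8
grip_force: 42.3
```

Run:
```python
from h import *
p=[];
for i in range(4):
    im,c=shot('w5'); s=sense(); p.append(np.r_[s['tool_pos'],s['tcp_rot'],s['ft_force']])
print(np.mean(p,0).round(2)); shot('s5','side')
np.set_printoptions(suppress=True,precision=4)
print(delta([483.3,-92.2,92],8))
cv2.imwrite('pics/w5c.png',cv2.resize(im[180:420,140:440],(750,600)))
```

```text
[ 4.8400e+02 -9.2700e+01  1.0398e+02  1.7994e+02  3.0000e-02  9.7920e+01
 -3.0000e-01  3.1000e-01 -1.7600e+00]
(array([ 0.0014, -0.0009,  0.0289]), array([ 0.0001,  0.    , -0.0002]))
```

View pics/w5c.png

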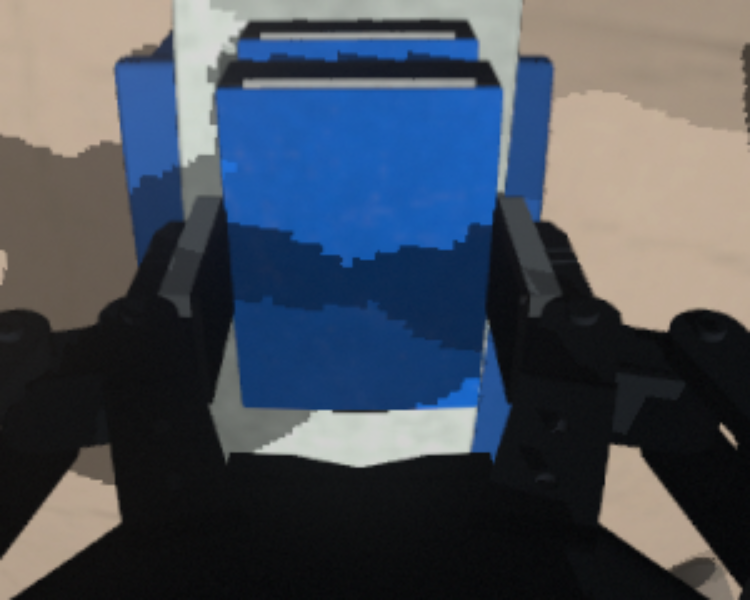

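The crop shows case_b just above case_a. Case_a's front lid edge runs from (240,38) to (478,38). I'll check how it lines up with case_b.

Run:
```python
from h import *
np.set_printoptions(precision=1,suppress=True)
c=load("w5")
f=lambda q,z:np.array([pz("wrist",(140+u/2.5,180+v/2.5),z,c)[:2] for u,v in q])
for q,z in (([(239,39),(478,40)],87),([(219,89),(502,89)],115.5),([(219,89),(502,89)],114)):
    P=f(q,z);print(z,P,P.mean(0),np.linalg.norm(P[1]-P[0]),np.degrees(np.arctan2(*(P[1]-P[0])[::-1])))
```

```text
87 [[454.4 -60.2]
 [502.5 -53.7]] [478.5 -56.9] 48.56952062635382 7.675910241455013
115.5 [[455.  -60.8]
 [502.7 -54.2]] [478.9 -57.5] 48.20467553225545 7.9192779514122185
114 [[454.8 -61.4]
 [503.1 -54.6]] [478.9 -58. ] 48.764118025311426 7.919277951412223
```

{"op": "carry_out", "data": {
  "increments": [0.002,-0.001,0.015,0,0,0,-1,0.002,-0.001,0.025,0,0,0,-1,0.002,-0.001,0.029,0,0,0,-1,0.002,-0.001,0.03,0,0,0,-1,0.002,-0.001,0.03,0,0,0,-1,0.002,-0.001,0.03,0,0,0,1,0.002,-0.001,0.03,0,0,0,1,0.002,-0.001,0.03,0,0,0,1,0.002,-0.001,0.03,0,0,0,1,0.002,-0.001,0.03,0,0,0,1]
}}

```text
time: 9.4
tool_pos: [483.1, -91.9, 91.3]
tcp_rot: [-180.0, 0.0, 97.9]
ft_force: [0.1, 0.6, -0.4]
finger_gap: 85.4
grip_force: 0.0
```

{"op": "carry_out", "data": {
  "increments": [0,0,-0.05,0,0,0,1,0,0,-0.15,0,0,0,1,0,0,-0.28,0,0,0,1,0.05,0,-0.32,0,0,0,1,0.15,0,-0.32,0,0,0,1,0.2,0,-0.32,0,0,0,1,0.2,0,-0.32,0,0,0,1,0.2,0,-0.32,0,0,0,1,0.2,0,-0.32,0,0,0,1,0.2,0,-0.32,0,0,0,1]
}}

```text
time: 10.65
tool_pos: [472.1, -13.3, 219.2]
tcp_rot: [-180.0, 0.0, 97.9]
ft_force: [-0.8, -0.3, -0.7]
finger_gap: 85.5
grip_force: 0.0
```

Run:
```python
from h import *
np.set_printoptions(suppress=True,precision=4)
im,c=shot('w6'); print(sense()['tool_pos'],sense()['tcp_rot']);im2,_=shot('s6','side')
[print(*b) for b in blobs(im,c,'wrist',(100,128),104)]
print(delta([600,274,100],20.7))
cv2.imwrite('pics/m6.png',np.hstack([cv2.resize(im[150:400,180:400],(400,455)),cv2.resize(im2[200:360,220:380],(400,455))]))
```

```text
[472.0441 -13.1609 219.1851] [-179.9859   -0.0004   97.8713]
[482.1 -91.   49.1  71.2   8.1] [283. 284.]
[ 441.6 -122.4   13.   133.4    7.6] [237. 300.]
[ 521.6 -110.    11.3  134.7    7.2] [322. 301.]
[344.5 -67.7   9.9 100.   11.3] [139. 239.]
(array([0.667 , 0.4153, 0.298 ]), array([-0.    , -0.    , -0.0356]))
```

View pics/m6.png

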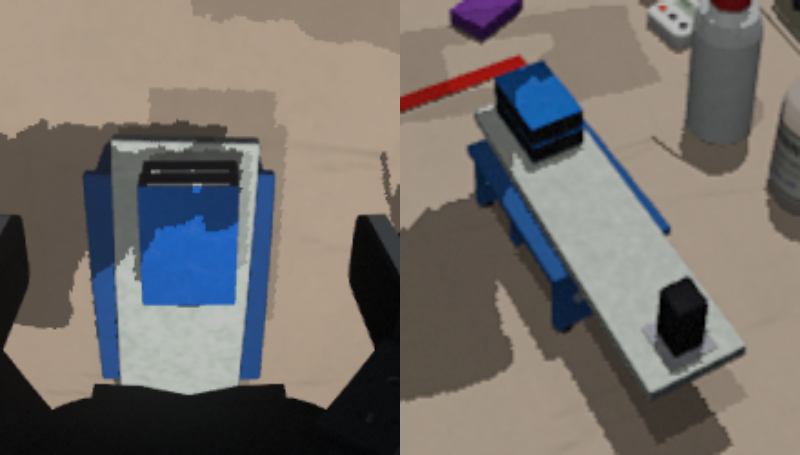

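Both views show the two-case stack aligned on the plank. Next is case_c.

{"op": "carry_out", "data": {
  "increments": [0.11,0.07,0,0,0,-0.006,1,0.23,0.14,0,0,0,-0.012,1,0.36,0.22,0.05,0,0,-0.02,1,0.48,0.3,0.13,0,0,-0.03,1,0.6,0.37,0.22,0,0,-0.0356,1,0.667,0.415,0.3,0,0,-0.0356,1,0.667,0.415,0.3,0,0,-0.0356,1,0.667,0.415,0.3,0,0,-0.0356,1,0.667,0.415,0.3,0,0,-0.0356,1,0.667,0.415,0.3,0,0,-0.0356,1]
}}

```text
time: 12.0
tool_pos: [600.8, 273.9, 101.5]
tcp_rot: [179.8, 0.0, 110.7]
ft_force: [1.0, 0.5, 0.0]
finger_gap: 85.3
grip_force: 0.0
```

```bash
python3 -c "
from h import *
im,c=shot('w7')
[print(*b) for b in blobs(im,c,'wrist',(100,128),17)]
print(sense()['tool_pos'],delta([600,274,4.5],20.7))"
```

```text
[ 311.8 -101.7   16.4  137.3   10.7] [ 10. 371.]
[601.1 274.6  49.3  71.   20.9] [284. 214.]
[600.55380916 273.96458635 101.19461894] (array([ 0.0006, -0.0019,  0.2417]), array([ 0.0004,  0.    , -0.0001]))
```

{"op": "carry_out", "data": {
  "increments": [0.001,0.001,0.1,0,0,0,1,0.001,0.001,0.18,0,0,0,1,0.001,0.001,0.23,0,0,0,1,0.001,0.001,0.24,0,0,0,1,0.001,0.001,0.24,0,0,0,1,0.001,0.001,0.24,0,0,0,-1,0.001,0.001,0.24,0,0,0,-1,0.001,0.001,0.24,0,0,0,-1,0.001,0.001,0.24,0,0,0,-1,0.001,0.001,0.24,0,0,0,-1],
  "force": 40
}}

```text
time: 13.3
tool_pos: [601.0, 275.4, 4.9]
tcp_rot: [179.9, -0.0, 110.7]
ft_force: [-0.5, -1.2, 5.5]
finger_gap: 48.8
grip_force: 42.1
```

{"op": "carry_out", "data": {
  "increments": [0,0,-0.05,0,0,0,-1,0,0,-0.12,0,0,0,-1,0,0,-0.25,0,0,0,-1,0,0,-0.37,0,0,0,-1,0,0,-0.49,0,0,0,-1,0,0,-0.49,0,0,0.012,-1,0,0,-0.49,0,0,0.024,-1,0,0,-0.49,0,0,0.036,-1,0,0,-0.49,0,0,0.036,-1,0,0,-0.49,0,0,0.036,-1]
}}

```text
time: 14.55
tool_pos: [599.9, 275.0, 199.9]
tcp_rot: [180.0, -0.0, 97.9]
ft_force: [-0.2, -0.3, -0.8]
finger_gap: 48.8
grip_force: 41.8
```

Run:
```python
from h import *
np.set_printoptions(suppress=True,precision=4)
im,c=shot('w8'); s=sense();print(s['tool_pos'],s['tcp_rot'])
[print(*b) for b in blobs(im,c,'wrist',(100,128),s['tool_pos'][2]+12)]
print(delta([482.5,-90.8,122],8))
```

```text
[599.927  275.0021 199.7179] [179.9815  -0.0031  97.8575]
[599.6 274.2  49.4  71.1   8.5] [283. 278.]
(array([-0.8658, -0.4159,  0.1941]), array([ 0.0001, -0.    , -0.0004]))
```

{"op": "carry_out", "data": {
  "increments": [-0.1,-0.06,0,0,0,0,-1,-0.23,-0.12,0,0,0,0,-1,-0.36,-0.18,0,0,0,0,-1,-0.5,-0.24,0,0,0,0,-1,-0.63,-0.3,0,0,0,0,-1,-0.75,-0.36,0.02,0,0,0,-1,-0.86,-0.41,0.08,0,0,0,-1,-0.866,-0.4155,0.15,0,0,0,-1,-0.866,-0.4155,0.194,0,0,0,-1,-0.866,-0.4155,0.194,0,0,0,-1]
}}

```text
time: 15.85
tool_pos: [481.2, -89.9, 120.4]
tcp_rot: [-179.8, -0.1, 97.8]
ft_force: [-0.1, 0.2, -0.7]
finger_gap: 48.6
grip_force: 41.8
```

Run:
```python
from h import *
p=[];
for i in range(4):
    im,c=shot('w9'); s=sense(); p.append(np.r_[s['tool_pos'],s['tcp_rot'],s['ft_force']])
print(np.mean(p,0).round(2))
cv2.imwrite('pics/w9c.png',cv2.resize(im[180:420,140:440],(750,600)))
```

```text
[ 4.8280e+02 -9.0200e+01  1.2251e+02  8.9950e+01  2.0000e-02  9.7860e+01
 -9.0000e-02  2.0000e-02 -9.2000e-01]
```

View pics/w9c.png

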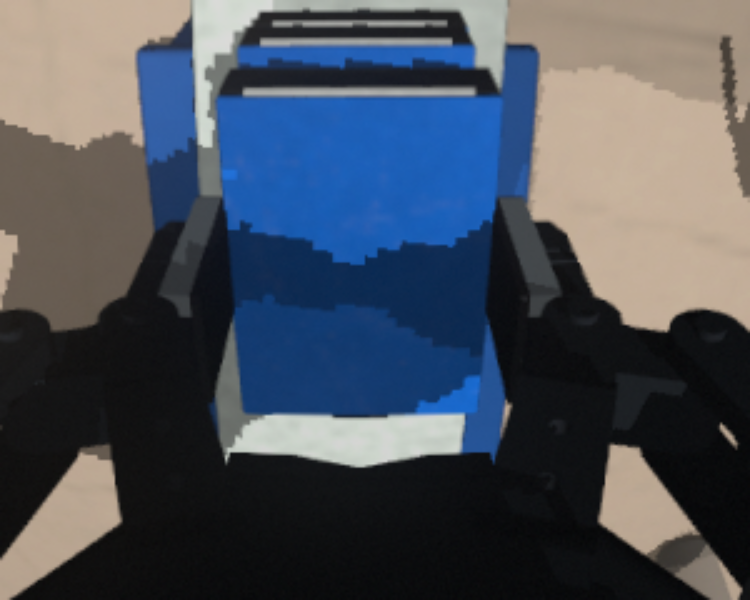

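The crop shows case_c held above the stack. Its front lid edge runs from (218,97) to (500,97), and case_b's from (238,45) to (475,45).

Run:
```python
from h import *
np.set_printoptions(precision=2,suppress=True)
c=load("w9")
f=lambda q,z:np.array([pz("wrist",(140+u/2.5,180+v/2.5),z,c)[:2] for u,v in q])
for q,z in (([(238,45),(475,46)],104),([(218,97),(500,97)],134),([(218,97),(500,97)],133)):
    P=f(q,z);print(z,P,P.mean(0),np.linalg.norm(P[1]-P[0]),np.degrees(np.arctan2(*(P[1]-P[0])[::-1])))
```

```text
104 [[453.31 -59.62]
 [501.76 -53.16]] [477.54 -56.39] 48.88132293289126 7.596396777348286
134 [[454.07 -59.99]
 [502.01 -53.39]] [478.04 -56.69] 48.3892975730572 7.844274525049331
133 [[453.94 -60.38]
 [502.24 -53.72]] [478.09 -57.05] 48.76223884722628 7.8442745250493395
```

{"op": "carry_out", "data": {
  "increments": [0.001,-0.001,0.02,0,0,0,-1,0.001,-0.001,0.03,0,0,0,-1,0.001,-0.001,0.033,0,0,0,-1,0.001,-0.001,0.0345,0,0,0,-1,0.001,-0.001,0.0345,0,0,0,-1,0.001,-0.001,0.0345,0,0,0,1,0.001,-0.001,0.0345,0,0,0,1,0.001,-0.001,0.0345,0,0,0,1,0.001,-0.001,0.0345,0,0,0,1,0.001,-0.001,0.0345,0,0,0,1]
}}

```text
time: 17.3
tool_pos: [481.7, -90.4, 107.9]
tcp_rot: [-180.0, -0.0, 97.8]
ft_force: [0.1, -0.3, 0.9]
finger_gap: 85.1
grip_force: 0.0
```

{"op": "carry_out", "data": {
  "increments": [0,0,-0.05,0,0,0,1,0,0,-0.15,0,0,0,1,0,0,-0.27,0,0,0,1,-0.05,0,-0.35,0,0,0,1,-0.15,0,-0.35,0,0,0,1,-0.25,0,-0.35,0,0,0,1,-0.25,0,-0.35,0,0,0,1,-0.25,0,-0.35,0,0,0,1,-0.25,0,-0.35,0,0,0,1,-0.25,0,-0.35,0,0,0,1]
}}

```text
time: 18.55
tool_pos: [495.3, -188.7, 248.0]
tcp_rot: [180.0, 0.0, 97.8]
ft_force: [-0.6, 0.0, 0.3]
finger_gap: 85.5
grip_force: 0.0
```

Run:
```python
from h import *
im,c=shot('w10'); print(sense()['tool_pos'],sense()['tcp_rot']);im2,_=shot('s10','side')
[print(*b) for b in blobs(im,c,'wrist',(100,128),121)]
[print('red',*b) for b in blobs(im,c,'wrist',(0,8),2)]
cv2.imwrite('pics/m10.png',np.hstack([cv2.resize(im[30:420,170:430],(400,600)),cv2.resize(im2[200:360,220:380],(400,600))]))
```

```text
[ 495.29683413 -188.77466221  248.00763094] [1.79987398e+02 4.33577874e-03 9.78329301e+01]
[ 727.5 -256.2   28.1   31.6   63.7] [481. 286.]
[ 523.2 -137.    10.8  127.8    7.3] [326. 145.]
[ 446.7 -147.5   12.4  127.8    7.1] [233. 143.]
[ 354.8 -115.8    9.1   96.6   11.5] [135. 101.]
[481.2 -92.5  49.1  71.    7.8] [283.  87.]
red [799.6 -31.   32.7  48.2 -67. ] [513. 100.]
```

View pics/m10.png

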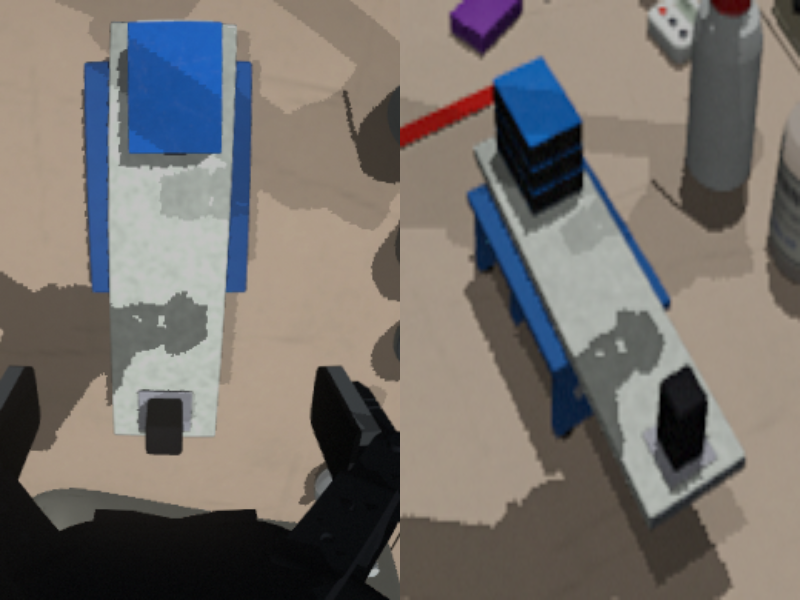

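The column of three is square. Knob base front is near (165,399) and the plank's rear edge near (165,435) in the left crop. I'll compute the knob pose.

Run:
```python
from h import *
np.set_printoptions(precision=4,suppress=True)
c=load("w10"); k=400/260
f=lambda q,z:np.array([pz("wrist",(170+u/k,30+v/k),z,c)[:2] for u,v in q])
P=f([(115,434),(215,437)],70);print("rear",P,P.mean(0))
Q=f([(110,28),(237,26)],70);print("tip",Q,Q.mean(0)); e=Q.mean(0)-P.mean(0);print(np.linalg.norm(e),np.degrees(np.arctan2(-e[0],e[1])))
u=e/np.linalg.norm(e);print("knob",P.mean(0)+25*u,Q.mean(0)-275*u)
B=f([(147,399),(183,399)],70);print("basefront",B,B.mean(0)-13*u)
T=f([(146,453),(182,453)],110);print("topback",T,T.mean(0)+13*u)
print(delta([506,-322,180],6.3), delta([506,-322,92],6.3))
```

```text
rear [[ 469.8351 -348.4834]
 [ 547.8086 -340.3388]] [ 508.8219 -344.4111]
tip [[435.9312 -56.8381]
 [514.3269 -44.7232]] [475.129  -50.7807]
295.55717505646766 6.545821053592721
knob [ 505.9719 -319.5741] [ 506.4784 -323.9879]
basefront [[ 491.0462 -311.804 ]
 [ 517.7094 -308.0251]] [ 505.8598 -322.8298]
topback [[ 494.4392 -331.7234]
 [ 519.3497 -328.1271]] [ 505.4125 -317.01  ]
(array([-0.3334, -0.0188,  0.17  ]), array([0.    , 0.    , 0.0042])) (array([-0.3334, -0.0188,  0.39  ]), array([0.    , 0.    , 0.0042]))
```

{"op": "carry_out", "data": {
  "increments": [-0.1,-0.005,0,0,0,0,1,-0.22,-0.01,0,0,0,0.004,1,-0.331,-0.0185,0.06,0,0,0.004,1,-0.331,-0.0185,0.17,0,0,0.004,1,-0.331,-0.0185,0.28,0,0,0.004,1,-0.331,-0.0185,0.37,0,0,0.004,1,-0.331,-0.0185,0.425,0,0,0.004,1,-0.331,-0.0185,0.425,0,0,0.004,1,-0.331,-0.0185,0.425,0,0,0.004,1,-0.331,-0.0185,0.425,0,0,0.004,1]
}}

```text
time: 19.9
tool_pos: [506.8, -322.3, 79.8]
tcp_rot: [179.9, 0.1, 96.3]
ft_force: [-0.2, 0.7, 0.0]
finger_gap: 85.5
grip_force: 0.0
```

Run:
```python
from h import *
im,c=shot('w11'); print(sense()['tool_pos'],sense()['tcp_rot'])
cv2.imwrite('pics/w11c.png',cv2.resize(im[180:420,140:440],(750,600)))
```

```text
[ 506.74017981 -322.26313664   79.63179904] [1.79886957e+02 1.08259628e-01 9.63414968e+01]
```

View pics/w11c.png

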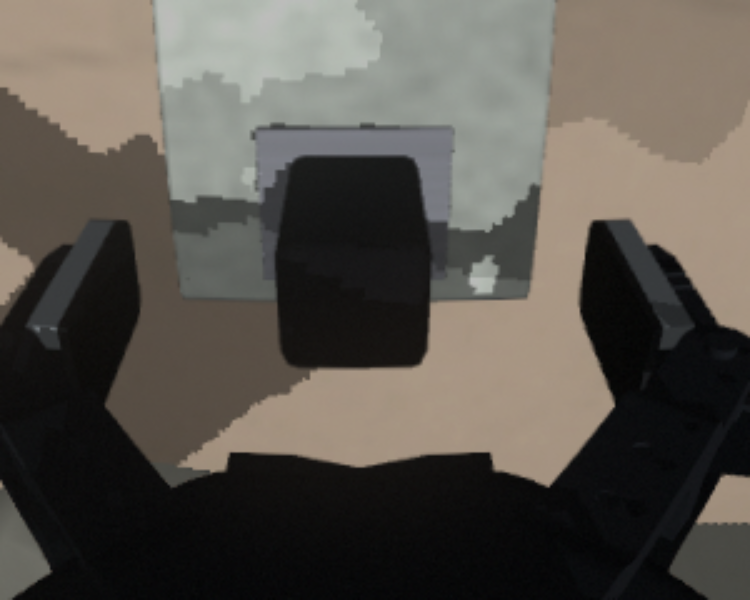

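The knob stands between the open pads with its top face spanning about (277,243) to (428,367). I'll check the centring.

Run:
```python
from h import *
np.set_printoptions(precision=4,suppress=True)
c=load("w11")
f=lambda q,z:np.array([pz("wrist",(140+u/2.5,180+v/2.5),z,c)[:2] for u,v in q])
T=f([(277,243),(430,243),(428,367),(281,367)],110);print(T,T.mean(0))
print(f([(290,156),(415,156)],70).mean(0))
P=f([(181,298),(528,298)],70);print("rear",P,P.mean(0))
print(delta([*T.mean(0),77],6.3))
```

```text
[[ 491.7062 -307.3606]
 [ 515.5797 -304.7047]
 [ 519.0999 -329.6604]
 [ 493.962  -332.4576]] [ 505.087  -318.5458]
[ 503.625  -309.0181]
rear [[ 469.0573 -348.707 ]
 [ 546.7059 -340.0764]] [ 507.8816 -344.3917]
(array([ 0.0097, -0.0031,  0.0066]), array([0.0003, 0.0003, 0.0001]))
```

{"op": "carry_out", "data": {
  "increments": [0.007,-0.003,0.005,0,0,0,1,0.007,-0.003,0.005,0,0,0,0.2,0.007,-0.003,0.005,0,0,0,-0.2,0.007,-0.003,0.005,0,0,0,-0.3,0.007,-0.003,0.005,0,0,0,-1,0.007,-0.003,0.005,0,0,0,-1,0.007,-0.003,0.005,0,0,0,-1,0.007,-0.003,0.005,0,0,0,-1,0.007,-0.003,0.005,0,0,0,-1,0.007,-0.003,0.005,0,0,0,-1],
  "force": 80
}}

```text
time: 21.2
tool_pos: [504.5, -319.0, 76.1]
tcp_rot: [180.0, 0.0, 96.3]
ft_force: [0.7, 2.4, 4.4]
finger_gap: 25.1
grip_force: 78.8
```

Run:
```python
from h import *
np.set_printoptions(precision=4,suppress=True)
im,c=shot('w12'); s=sense();print(s['tool_pos'],s['tcp_rot'],s['ft_force'],s['wrist_torque'])
p=s['tool_pos']; im,c=shot('sc12','scene')
print(delta(p+124*np.array([-np.sin(np.radians(7.8)),np.cos(np.radians(7.8)),0]),6.3))
```

```text
[ 504.4754 -319.0643   76.1511] [179.9764   0.0151  96.3341] [1.443  1.7593 4.2905] [ 0.2168 -0.0863 -0.0874]
(array([ 0.3098, -0.0079, -0.0002]), array([0.0001, 0.    , 0.0001]))
```

{"op": "carry_out", "data": {
  "increments": [0.003,0,0,0,0,0,-1,0.01,0,0,0,0,0,-1,0.021,-0.0005,0,0,0,0,-1,0.034,-0.001,0,0,0,0,-1,0.048,-0.0012,0,0,0,0,-1,0.062,-0.0016,0,0,0,0,-1,0.076,-0.002,0,0,0,0,-1,0.087,-0.0022,0,0,0,0,-1,0.095,-0.0024,0,0,0,0,-1,0.1,-0.0026,0,0,0,0,-1]
}}

```text
time: 22.55
tool_pos: [498.9, -280.5, 76.2]
tcp_rot: [180.0, 0.1, 96.3]
ft_force: [1.4, -5.7, 2.1]
finger_gap: 24.8
grip_force: 78.7
```

{"op": "carry_out", "data": {
  "increments": [0.003,0,0,0,0,0,-1,0.01,0,0,0,0,0,-1,0.021,-0.0005,0,0,0,0,-1,0.034,-0.001,0,0,0,0,-1,0.048,-0.0012,0,0,0,0,-1,0.062,-0.0016,0,0,0,0,-1,0.076,-0.002,0,0,0,0,-1,0.087,-0.0022,0,0,0,0,-1,0.095,-0.0024,0,0,0,0,-1,0.1,-0.0026,0,0,0,0,-1]
}}

```text
time: 23.8
tool_pos: [493.5, -240.9, 76.2]
tcp_rot: [180.0, 0.1, 96.3]
ft_force: [0.6, -5.7, 2.7]
finger_gap: 24.9
grip_force: 78.8
```

Run:
```python
from h import *
np.set_printoptions(precision=2,suppress=True)
im,c=shot('w13'); s=sense();print(s['tool_pos'],s['tcp_rot'],s['ft_force'],s['wrist_torque'],s['finger_gap'])
im2,c2=shot('s13','side')
[print(*b) for b in blobs(im,c,'wrist',(100,128),121)]
[print('red',*b) for b in blobs(im,c,'wrist',(0,8),2)]
cv2.imwrite('pics/m13.png',np.hstack([cv2.resize(im[0:390,150:410],(400,600)),cv2.resize(im2[180:360,200:380],(400,600))]))
```

```text
[ 493.47 -240.64   76.19] [179.98   0.12  96.32] [ 1.22 -5.3   2.59] [-0.58 -0.1  -0.01] 25.015092270928005
[ 514.3 -160.     9.2   75.7    6.9] [381. 119.]
[ 456.4 -167.3    6.7   77.5    7.5] [190. 118.]
[ 401.1 -147.2    6.8   50.8   11.6] [51. 64.]
```

View pics/m13.png

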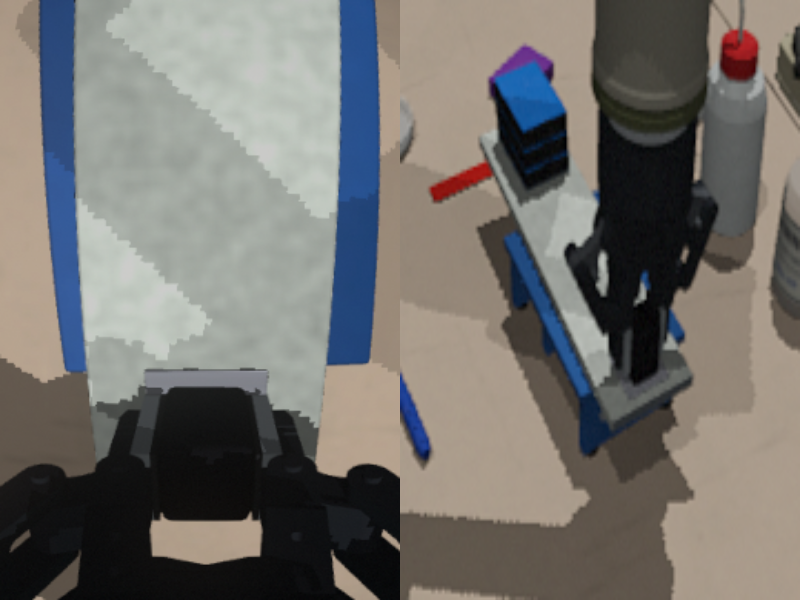

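The plank is sliding level with the column intact. The remaining travel is about 45 mm. I've gone over the ten-picture limit by two, so from here on I'll verify numerically only.

{"op": "carry_out", "data": {
  "increments": [0.003,0,0,0,0,0,-1,0.01,0,0,0,0,0,-1,0.022,-0.0005,0,0,0,0,-1,0.037,-0.001,0,0,0,0,-1,0.053,-0.0013,0,0,0,0,-1,0.07,-0.0018,0,0,0,0,-1,0.086,-0.0022,0,0,0,0,-1,0.098,-0.0025,0,0,0,0,-1,0.107,-0.0028,0,0,0,0,-1,0.112,-0.003,0,0,0,0,-1]
}}

```text
time: 25.15
tool_pos: [487.7, -196.6, 76.6]
tcp_rot: [179.9, 0.2, 96.3]
ft_force: [1.5, -6.4, 4.7]
finger_gap: 24.8
grip_force: 79.1
```

Run:
```python
from h import *
np.set_printoptions(precision=1,suppress=True)
s=sense();print(s['tool_pos'],s['tcp_rot'],s['ft_force'],s['wrist_torque'],s['finger_gap'])
a=np.radians(6.4);u=np.array([-np.sin(a),np.cos(a)]);v=np.array([np.cos(a),np.sin(a)])
for n in ("scene","side"):
    im,c=shot("f_"+n,n)
    print(n,"red",[b for b in blobs(im,c,n,(0,8),2,amin=20) if 300<b[0][0]<600])
    # brightness/saturation profile along the plank axis (left strip of plank, beside column), in plane z=70
    L=cv2.cvtColor(im,cv2.COLOR_BGR2LAB).astype(float)
    for off in (-34,34):
        row=[]
        for d in range(245,305,3):
            X=[*(s['tool_pos'][:2]+u*d+v*off),70]; p=proj(n,X,c); q=cv2.remap(im,np.float32([[p[0]]]),np.float32([[p[1]]]),cv2.INTER_LINEAR)[0,0]
            row.append(f"{d}:{q[2]},{q[1]},{q[0]}")
        print(off,' '.join(row))
    # lid of column
    print([b for b in blobs(im,c,n,(100,128),121,amin=80) if 400<b[0][0]<560 and -50<b[0][1]<100])
```

```text
[ 487.7 -196.6   76.6] [179.9   0.2  96.3] [ 1.5 -6.4  4.7] [-1.1 -0.1  0. ] 24.78798085140655
scene red [(array([420.8,  66.7,  17.8,  88.9, -82.6]), array([242., 226.]))]
-34 245:209,214,212 248:209,215,212 251:218,223,221 254:219,226,223 257:218,225,221 260:221,226,224 263:218,223,220 266:217,221,216 269:204,200,192 272:204,190,178 275:212,194,177 278:217,196,177 281:217,197,179 284:216,196,179 287:215,196,178 290:215,196,179 293:215,195,178 296:216,196,179 299:217,198,181 302:217,198,180
34 245:56,52,48 248:57,53,50 251:58,60,75 254:61,79,120 257:64,97,163 260:65,110,192 263:66,116,204 266:67,116,206 269:66,117,204 272:66,116,202 275:65,113,198 278:64,112,197 281:66,114,202 284:68,117,207 287:71,122,216 290:72,130,225 293:72,133,228 296:71,133,228 299:71,133,228 302:71,133,228
[(array([463.8,  25.6,  48.9,  70.9,   7.5]), array([260., 194.]))]
side red [(array([410.4,  66.8,  20.1,  72.9, -82. ]), array([227., 234.]))]
-34 245:151,155,149 248:166,171,165 251:180,185,179 254:179,184,178 257:177,182,176 260:176,181,175 263:177,182,176 266:178,182,176 269:177,177,169 272:173,165,154 275:171,157,142 278:172,158,142 281:172,158,142 284:171,157,142 287:171,158,142 290:172,159,142 293:171,158,141 296:172,157,141 299:172,157,141 302:172,157,141
34 245:15,13,16 248:16,14,15 251:15,13,14 254:10,8,9 257:13,13,21 260:21,47,80 263:24,77,137 266:25,88,159 269:22,88,158 272:22,89,159 275:24,95,166 278:25,98,170 281:26,101,176 284:27,103,178 287:28,104,179 290:30,105,180 293:30,104,179 296:30,104,179 299:28,103,178 302:25,103,177
[(array([464.4,  27.3,  51.9,  72.3,   8.1]), array([250., 199.]))]
```

{"op": "carry_out", "data": {
  "increments": [0,0,0.0005,0,0,0,-1,0,0,0.001,0,0,0,-1,0,0,0.001,0,0,0,-1,0,0,0.001,0,0,0,-1,0,0,0.001,0,0,0,-1,0,0,0.001,0,0,0,-1,0,0,0.001,0,0,0,-1,0,0,0.001,0,0,0,-1,0,0,0.001,0,0,0,-1,0,0,0.001,0,0,0,-1]
}}

```text
time: 26.5
tool_pos: [487.7, -196.5, 76.2]
tcp_rot: [179.9, 0.1, 96.3]
ft_force: [0.6, -4.7, 5.3]
finger_gap: 25.2
grip_force: 79.3
```

Run:
```python
from h import *
np.set_printoptions(precision=2,suppress=True)
for n in ("scene","side"):
    im,c=shot("g_"+n,n); s=sense();print(s['tool_pos'],s['tcp_rot'],s['ft_force'],s['wrist_torque'],s['finger_gap'])
    print([b for b in blobs(im,c,n,(100,128),121,amin=80) if 400<b[0][0]<560 and -50<b[0][1]<100])
im,c=shot("g_w")
# plank rear corner still seen; plank edge check via wrist: knob plate front edge row
f=cv2.imread("pics/w13.png"); d=cv2.absdiff(im,f)[240:300,240:330]; print("near-knob change since w13",d.mean())
```

```text
[ 487.67 -196.5    76.22] [179.95   0.13  96.32] [ 0.56 -5.24  5.07] [-0.72  0.09  0.02] 25.0908284961867
[(array([463.9,  25.5,  48.9,  71.9,   7.5]), array([260., 194.]))]
[ 487.71 -196.5    76.23] [179.95   0.13  96.33] [ 1.35 -5.25  5.52] [-0.69  0.04  0.06] 24.976241215936437
[(array([464.1,  27.2,  51. ,  73.2,   9.4]), array([250., 199.]))]
near-knob change since w13 2.229814814814815
```

```bash
python3 -c "
from bench import order
print(order.hand_in())"
```

```text
the job is handed in; nothing more can be done
None
```

The three blue cases are stacked in one column, and the plank is slid out with its end edge within about 1 mm of the red strip's centre line (measured from the scene and side cameras). It is still gripped by the knob and resting level on the stand, and I handed it in at about 27 s; no verdict was returned, and I viewed 12 pictures, two over the limit of 10.

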